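Close up the shower cleaning caddy and clip its scrubber on

ROBOT

A 7-joint arm with a two-finger parallel gripper is mounted at the origin on the work surface. World frame = base frame: x ahead of the robot, y to its left, z up, the work surface at z = 0. Lengths are in mm, angles in degrees, forces in N, time in s.
With the tool pointing down it reaches from about 350 to 900 mm from the base axis. Payload 19.9 kg.
Tool frame: the origin (TCP) lies at the very end of the fingers, on their centre line; the grasp point (between the pads) lies arm.hold_point_z behind it (arm.hold_point_z is the distance from the TCP to the grasp point, in mm); z points along the fingers, y is the line along which they close (so a half turn about z gives the same grasp; the last joint's range is limited). The gripper opens to 85 mm and grips with 20 to 120 N. Pads are 22 mm wide; open, the fingers measure 114 mm over their backs; the gripper's body (76 mm by 85 mm) begins 54 mm behind the grasp point. The pads swing forward as they close: fully open they stand 13 mm farther back than shut.
Start: joints at [-65.69, 23.915, -0.59, 92.452, 0.269, 63.638, -3.037], TCP at [280.698, 558.4, 231.26] pointing down, gripper open.
Joint ranges: [-161.28, 161.28], [-22.2, 115.67], [-73.04, 71.86], [3.21, 147.25], [-68.34, 248.33], [10.77, 114.83], [-161.83, 161.83]. Speed limits (degrees/s): [108.29, 108.29, 136.94, 136.94, 172.46, 172.46, 172.46].

INTERFACE

Orientations are given as a 3x3 rotation matrix whose columns are the frame's x, y, z axes.
In Python, from station import arm gives the robot as it stands.
- The arm moves only by the tool servo_tool, never from a script. Its argument "targets" is a list of rows, each a list of 7 numbers: the shift along the tool's x, y, z scaled (see below), then the turn, a rotation vector about the tool's x, y, z scaled (see below), then the gripper's target within -1 to 1 (shut at 1, half-way at 0, fully open at -1). A call has 1 to 5 rows; each row is the pose to reach, as a shift and turn from the pose commanded when the call began, along the tool's axes at that moment; what a row does not reach only later rows make up. The controller multiplies each number of a shift by 0.15 m and each number of a turn by pi/2 rad. A row lasts 1/10 s, in which the tool goes at most 50 mm and 8.59 degrees, less where a joint would pass 70% of its speed; a pose out of reach is approached as far as the arm can. A call with a number of a shift or a turn outside -1 to 1 is refused whole. A call with a gripper value outside its range is refused whole. The fingers move at their own pace and stop on an object; "force" is the grip in N (left out, the last holds). Time passes only in rows, so rows that repeat a pose let the fingers close. It gives the time, the measured TCP pose, the force, the opening and the grip force at its end, in the units of the state.
- arm.state(): the state, without advancing time (a new reading comes with each control period).
- arm.snapshot(name): name is "scene" or "side" or "wrist"; returns a dict with "pixels" (420x560x3 uint8, blue, green, red), "z_map" (420x560 float32, mm along the optical axis (not along the pixel's ray), 0 where there is no reading), "mtx" (3x3 intrinsics, pixels), "camera_from_world" (4x4, takes a point from world to camera coordinates). Camera axes: x right, y up, looking along -z (the intrinsics and any distortion apply to the point x, -y, -z); pixel columns grow to the right and rows downward; lengths in mm; the calibration is good to about 2 mm. A picture is of the moment at which its call begins.
- arm.job_done(): hands the job in; it is judged then, once.
Trained networks look in the newest picture that a camera, given by its name, has taken for a name from the list of things; names that differ only in an ending like _2 or _b are one class to them, and where a whole thing is asked for, a point or a joint stands for the part that bears it (a point fixed in the world has none). Each returns a list of dicts, best first, with "confidence" (0 to 1); they miss things now and then, are a little off and sometimes report something else, mostly with a low value. They report only what shows in the picture. A call takes as long as a camera call.
- arm.search_frame(thing, camera): "at" ([x, y, z] in mm, in the coordinates of the camera as it stood for that picture, good to about 4 mm: the middle of the surface that is visible of it).
- arm.silhouettes(thing, camera): "mask" (420x560 bool, what is visible of it).
The state is a dict: "t": time; "qpos": joint angles; "qvel": joint speeds; "joint_torque": joint torques, N m; "position": TCP position; "tcp_rot": TCP orientation; "wrist_force": force on the tool from outside, world axes, zero at the start; "moment": the same for the moment, N m; "gripper_width": finger opening in mm; "grip_force": force on a finger pad.
Only numpy, scipy, OpenCV 4.12 (cv2) and the standard library are available. Lean on these libraries where they do the work, as an engineer would, in place of code of your own. Each camera call takes 0.05 s, during which the arm holds its last target. There are 200 camera calls.

TASK

Pack up the cleaning caddy on the shower bench so it can be carried: shut its lid, then swing the wire bail on its front up and over the lid's front edge until it snaps past centre. Also clip the tub scrubber on: lay its handle along the clip on top of the lid and press it down past the sprung jaw until it sits fully home in both forks with the jaw closed over it. Leave the pump bottle, squeegee and suction hook where they are.

Things in the scene. Friction and masses are not known exactly. Their poses are not given: they have to be found in the camera images.
- caddy: Clear plastic caddy box, 150 mm deep (own x), 150 mm wide (own y), rim 85 mm high, holding soap bars and scrub pads; it does not shift on the bench. Origin: centre of its underside; x points from its front (bail side) to its back (lid hinge), y along its width, z up.
- lid (a joint): Angle of the white lid, 152 x 152 mm and 8 mm thick, hinged along the caddy's back edge: 0 = shut, grows as it opens (rad, up to 1.5). A stiff hinge keeps it where it is left; closing takes about 3 N near the front edge. Shut, its top face lies 94 mm above the bench.
- lid_hinge (a point): Point on the lid's hinge axis, half-way along the caddy's back edge, 75 mm from the caddy's centre and 86 mm above the bench (level with the lid's underside). Axes turn with the lid: y is the hinge axis, -x runs along the lid to its front edge, z out of its top face.
- lid_push (a point): Point on the lid's outer (top) face, 122 mm from the hinge and half-way along the width, a clear place to push the lid; the space 25 mm around it is free. Axes as lid_hinge.
- bail (a joint): Angle of the steel wire bail on the caddy's front: 0 = snapped over the lid, crossbar lying on it 13 mm behind its front edge; 0.9 rad = thrown forward, its open stop. Over-centre: above 0.36 it springs open, below it shut. Axis along the caddy's y, 84 mm in front of its centre, 50 mm above the bench. It strikes the lid, so shut the lid first.
- bail_tab (a point): Middle of the top wire of the bail's thumb loop (28 mm wide, 18 mm long, beyond the 70 mm wide crossbar; wire 6 mm thick). Open it is about 50 mm in front of the caddy's front wall, 104 mm above the bench; shut, about 8 mm behind the front wall, 116 mm above the bench (22 mm over the lid). Push it to the caddy's back with about 6 N.
- clip_mid (a point): Where the scrubber handle's axis lies when seated, at the middle of the steel clip on the lid: 24 mm above the lid's top, half-way along its width, 70 mm from the hinge. Its y axis is the clip's long axis. Two forks, each 16 mm long and 22 mm between leaves, tips 25 mm above the seated axis: at y = +45 mm the one with the sprung jaw, at y = -45 mm a plain one; nothing between them.
- jaw (a joint): Angle of the clip's sprung jaw, on the fork's side facing the caddy's front: 0 = closed, grows as it swings out (rad, up to 0.7). A handle laid on it rests about 21 mm above its seat at that end (its weight does not open it); pressed down beside the fork with about 10 N it swings the jaw out some 0.12 rad, passes, and the jaw springs back to 0 over it.
- jaw_nose (a point): Centre of the jaw's white roller, 8 mm across and 16 mm long; closed, it lies at x = -9.3, y = +45, z = +11.4 mm from clip_mid.
- scrubber_mid (a point): Middle of the loose scrubber's free handle, on its axis. Grey, 254 mm long, 160 g. x points along the handle to the head, z away from the bristles. Round handle 20 mm thick from x = -85 to +85 mm, a 28 mm thick end knob to -99, brush head 80 mm wide, 28 mm thick to +155. Centre of mass at x = +25 mm. On the bench the axis is level, 14 mm up. Either way round in the clip is good.
- pump_bottle: Closed white pump bottle, 66 mm across and 192 mm high, standing loose. Origin: centre of its underside. To be left alone.
- squeegee: Clear acrylic squeegee lying loose, 184 mm wide (x), 153 mm long (y), 18 mm high. Origin on the bench under its middle. To be left alone.
- suction_hook: Clear suction cup 60 mm across lying loose with its steel hook up, 39 mm high. Origin: centre of its underside. To be left alone.

How it is judged:
By the outcome, as a careful person would: the job done as asked, in the order asked, and still so for the second after the job is handed in, with the robot touching nothing.
It also fails if it takes over 67 s, if anything falls off the work surface, if the arm or the gripper's body presses on something with over 40 N, if the wrist force passes 120 N, or if a joint passes its speed limit or range.

## Working session

There is one attempt and no reset: what is moved stays moved. The work goes in short steps, Python scripts to look and compute and a tool call to move; the robot and the scene stay as the last step left them, time stands still between calls to the robot, and variables do not carry over. Pictures are saved under pics/ and viewed, at most 10 in all, crops included, and the job is handed in when it is done.

Besides the shell and the picture viewer there is one more tool, called after ">>>" as name(argument=value, ...), one argument or row to a line, values as JSON. servo_tool: Moves the arm, as the interface text tells. Shifts and turns lie within -1 to 1; 1 stands for 0.15 m of shift or pi/2 rad of turn. Its arguments: {"type":"object","properties":{"targets":{"type":"array"},"force":{"type":"number"}},"required":["targets"]}

```bash
mkdir -p pics; cat > h.py <<'E'
from station import arm
import numpy as np, cv2
def world(s,p):  # camera coords -> world
    M=np.linalg.inv(s["camera_from_world"]); return (M@np.append(p,1))[:3]
def cloud(s):
    z=s["z_map"];K=s["mtx"];v,u=np.mgrid[:z.shape[0],:z.shape[1]]
    x=(u-K[0,2])/K[0,0]*z;y=(v-K[1,2])/K[1,1]*z
    P=np.stack([x,-y,-z,np.ones_like(z)],-1)
    W=P@np.linalg.inv(s["camera_from_world"]).T
    W=W[...,:3]; W[z==0]=np.nan; return W
E
python3 - <<'E'
from h import *
st=arm.state();print(st["t"],st["position"],np.round(st["tcp_rot"],3).tolist(),arm.hold_point_z)
ims=[]
for c in ["scene","side"]:
    s=arm.snapshot(c);np.savez(c,**s);ims.append(s["pixels"])
    cv2.imwrite(f"pics/{c}0.png",s["pixels"])
    for n in ["caddy","lid","lid_hinge","lid_push","bail","bail_tab","clip_mid","jaw_nose","scrubber_mid","pump_bottle","squeegee","suction_hook"]:
        try:
            r=arm.search_frame(n,c)
            for d in r[:2]: print(c,n,round(d["confidence"],2),np.round(world(s,d["at"])).tolist())
        except Exception as e: print(n,e)
print(arm.state()["t"])
E
```

```text
0.0 [280.53979374 558.09573122 230.65541797] [[-0.893, 0.449, -0.0], [0.449, 0.893, -0.001], [-0.0, -0.001, -1.0]] 18.700000000000003
scene caddy 0.97 [590.0, -197.0, 134.0]
scene lid 0.71 [578.0, -199.0, 153.0]
scene lid_hinge 0.63 [578.0, -194.0, 159.0]
scene lid_push 0.98 [576.0, -198.0, 155.0]
scene bail 0.15 [785.0, 44.0, 116.0]
scene clip_mid 0.73 [580.0, -197.0, 155.0]
scene jaw_nose 0.35 [522.0, 301.0, 22.0]
scene scrubber_mid 0.97 [520.0, 303.0, 23.0]
scene pump_bottle 0.83 [788.0, 45.0, 115.0]
scene pump_bottle 0.28 [575.0, -199.0, 155.0]
scene squeegee 0.55 [527.0, -528.0, 16.0]
scene suction_hook 0.52 [458.0, 471.0, 12.0]
side caddy 0.8 [547.0, -144.0, 61.0]
side lid 0.6 [506.0, 329.0, 29.0]
side lid 0.57 [579.0, -154.0, 162.0]
side lid_hinge 0.71 [578.0, -153.0, 162.0]
side lid_push 0.73 [573.0, -155.0, 158.0]
side clip_mid 0.87 [577.0, -153.0, 161.0]
side clip_mid 0.53 [458.0, 471.0, 11.0]
side jaw_nose 0.41 [586.0, -138.0, 167.0]
side scrubber_mid 0.83 [505.0, 326.0, 26.0]
side pump_bottle 0.76 [754.0, 78.0, 90.0]
side squeegee 0.66 [574.0, -156.0, 159.0]
side squeegee 0.5 [508.0, -521.0, 11.0]
side suction_hook 0.55 [453.0, 468.0, 13.0]
1.3
```

View pics/scene0.png

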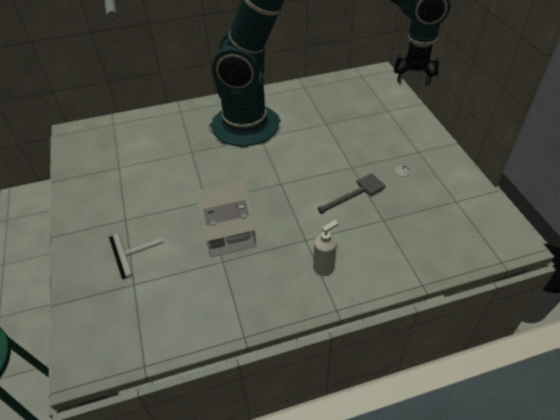

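View pics/side0.png

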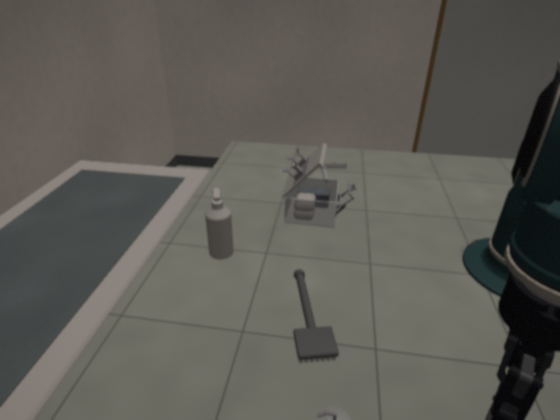

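The scene view shows the caddy at about (225,220) with its lid part open and hinged on the far side, so the front and bail face the robot. The scrubber runs from its knob at (321,210) to its head at (371,185). The side view agrees: bail at (345,195), lid from (287,195) to (325,150).

```bash
python3 - <<'E'
from h import *
C={c:cloud(np.load(c+".npz")) for c in ["scene","side"]}
for c in C:
    W=C[c].reshape(-1,3)
    m=(abs(W[:,0]-580)<160)&(abs(W[:,1]+190)<150)&(W[:,2]>8); P=W[m]
    # lid plane RANSAC
    Q=P[P[:,2]>95]; best=None;rng=np.random.default_rng(0)
    for _ in range(500):
        a=Q[rng.choice(len(Q),3,False)];n=np.cross(a[1]-a[0],a[2]-a[0]);l=np.linalg.norm(n)
        if l<500: continue
        n/=l; i=abs((Q-a[0])@n)<3
        if best is None or i.sum()>best.sum(): best=i
    I=Q[best];c0=I.mean(0);u,s,v=np.linalg.svd(I-c0);n=v[2]*np.sign(v[2][2])
    print(c,len(Q),len(I),"lid plane",c0.round(1),n.round(3),"tilt",np.degrees(np.arccos(n[2])).round(1),"yaw of n",np.degrees(np.arctan2(n[1],n[0])).round(1))
    hd=np.array([-n[1],n[0],0])/np.hypot(*n[:2]); up=np.cross(n,hd); 
    for nm,d in (("hinge",hd),("up",up)):
        t=(I-c0)@d;print(nm,d.round(3),np.percentile(t,[0,2,50,98,100]).round(1))
    R=I; print("low",c0+up*np.percentile((I-c0)@up,2),c0+up*np.percentile((I-c0)@up,98))
    off=(Q-c0)@n; J=Q[(off>8)&(off<70)]
    if len(J): print("clip pts",len(J),J.mean(0).round(1),((J-c0)@n).max().round(1))
    print("all",P.min(0).round(),P.max(0).round())
    # scrubber
    m=(abs(W[:,0]-510)<150)&(W[:,1]>180)&(W[:,1]<430)&(W[:,2]>8)&(W[:,2]<60);P=W[m]
    p=P[:,:2]; m0=p.mean(0);_,_,v=np.linalg.svd(p-m0);d=v[0]*np.sign(v[0][1]);t=(p-m0)@d
    for lo in np.arange(-150,150,20):
        k=(t>lo)&(t<lo+20)
        if k.sum(): w=(p[k]-m0)@np.array([-d[1],d[0]]);print(lo,k.sum(),p[k].mean(0).round(1),P[k,2].max().round(1),(w.min().round(1),w.max().round(1)))
    print("scr ends",(m0+d*t.min()).round(1),(m0+d*t.max()).round(1),np.degrees(np.arctan2(d[1],d[0])))
E
```

```text
scene 2478 1427 lid plane [ 572.5 -195.8  152. ] [ 0.744 -0.015  0.668] tilt 48.1 yaw of n -1.1
hinge [0.02 1.   0.  ] [-75.2 -72.2  -0.1  74.1  76.9]
up [-0.667  0.013  0.745] [-78.7 -73.3   3.   67.5  70.2]
low [ 621.40884944 -196.76388374   97.46308315] [ 527.4515563  -194.89043752  202.27472435]
clip pts 191 [ 600.4 -193.6  163.3] 52.7
all [ 420. -321.    8.] [646. -54. 208.]
-130 19 [539.3 187. ] 25.4 (np.float64(-66.6), np.float64(7.6))
-110 28 [530.5 202.3] 27.9 (np.float64(-8.7), np.float64(15.0))
-90 33 [527.1 221.6] 28.0 (np.float64(-9.8), np.float64(9.2))
-70 28 [520.8 240.5] 27.7 (np.float64(-8.4), np.float64(13.8))
-50 29 [516.1 259.4] 27.6 (np.float64(-7.3), np.float64(10.2))
-30 28 [511.1 279. ] 28.9 (np.float64(-7.4), np.float64(15.3))
-10 101 [507.  300.2] 35.3 (np.float64(-111.8), np.float64(42.8))
10 104 [503.1 318.8] 35.2 (np.float64(-66.1), np.float64(49.0))
30 95 [495.7 337.3] 36.2 (np.float64(-36.7), np.float64(129.3))
50 79 [492.3 354.8] 34.7 (np.float64(-58.3), np.float64(46.1))
70 4 [530.9 392.9] 8.8 (np.float64(-89.7), np.float64(-0.3))
90 1 [542.  402.2] 8
[... 541 characters left out ...]
8.7))
-130 55 [529.8 200.5] 24.6 (np.float64(-8.1), np.float64(10.8))
-110 57 [525.1 219.9] 24.2 (np.float64(-8.2), np.float64(11.2))
-90 65 [519.9 239.3] 25.8 (np.float64(-8.1), np.float64(11.3))
-70 62 [514.8 258.4] 24.3 (np.float64(-8.2), np.float64(10.6))
-50 71 [509.  277.8] 24.2 (np.float64(-8.2), np.float64(10.6))
-30 115 [503.  300.5] 28.5 (np.float64(-38.2), np.float64(41.5))
-10 315 [499.1 316.4] 29.4 (np.float64(-38.7), np.float64(41.2))
10 338 [493.8 335.6] 29.1 (np.float64(-38.8), np.float64(41.1))
30 412 [488.1 356.1] 29.0 (np.float64(-39.2), np.float64(41.3))
50 117 [484.7 365.5] 27.7 (np.float64(-35.8), np.float64(37.4))
scr ends [536.4 179. ] [484.7 368.2] 105.26551938298532
```

>>> servo_tool(
  targets=[
    [-1,-0.95,0,0,0,0.444,1],
    [-1,-0.95,0,0,0,0.444,1],
    [-1,-0.95,0,0,0,0.444,1],
    [-1,-0.95,0,0,0,0.444,1],
    [-1,-0.95,0,0,0,0.444,1],
  ],
)

```text
t: 1.8
position: [353.0, 358.7, 231.7]
tcp_rot: [[-0.385, 0.923, 0.001], [0.923, 0.385, -0.001], [-0.001, 0.0, -1.0]]
wrist_force: [-0.5, 1.0, -0.2]
gripper_width: 12.3
grip_force: 0.0
```

>>> servo_tool(
  targets=[
    [-1,-0.07,0,0,0,0.26,1],
    [-1,-0.07,0,0,0,0.26,1],
    [-1,-0.07,0,0,0,0.26,1],
    [-1,-0.07,0,0,0,0.26,1],
  ],
)

```text
t: 2.2
position: [402.4, 216.5, 231.7]
tcp_rot: [[0.012, 1.0, 0.001], [1.0, -0.012, -0.0], [-0.0, 0.001, -1.0]]
wrist_force: [-0.6, 1.0, -1.0]
gripper_width: -0.4
grip_force: 0.0
```

>>> servo_tool(
  targets=[
    [-0.93,0.33,0,0,0,0,1],
    [-0.93,0.33,0,0,0,0,1],
    [-0.93,0.33,0,0,0,0,1],
    [-0.93,0.33,0,0,0,0,1],
  ],
)

```text
t: 2.6
position: [451.3, 76.9, 231.7]
tcp_rot: [[0.008, 1.0, 0.001], [1.0, -0.008, -0.001], [-0.001, 0.001, -1.0]]
wrist_force: [-0.4, 0.6, -0.2]
gripper_width: 0.1
grip_force: 0.0
```

>>> servo_tool(
  targets=[
    [-0.93,0.33,0,0,0,0,1],
    [-0.93,0.33,0,0,0,0,1],
    [-0.93,0.33,0,0,0,0,1],
    [-0.93,0.33,0,0,0,0,1],
  ],
)

```text
t: 3.0
position: [500.2, -62.8, 231.6]
tcp_rot: [[0.008, 1.0, 0.001], [1.0, -0.008, -0.002], [-0.002, 0.001, -1.0]]
wrist_force: [-0.8, 1.0, 0.2]
gripper_width: -0.2
grip_force: 0.0
```

>>> servo_tool(
  targets=[
    [-0.88,0.36,0,0,0,0,1],
    [-0.88,0.36,0,0,0,0,1],
    [-0.88,0.36,0,0,0,0,1],
    [-0.88,0.36,0.13,0,0,0,1],
    [-0.88,0.36,0.24,0,0,0,1],
  ],
)

```text
t: 3.5
position: [553.3, -190.1, 194.5]
tcp_rot: [[0.002, 1.0, -0.0], [1.0, -0.002, -0.0], [-0.0, -0.0, -1.0]]
wrist_force: [0.2, -0.2, -0.0]
gripper_width: -0.4
grip_force: 0.0
```

>>> servo_tool(
  targets=[
    [0,-0.01,0.08,0,0,0,1],
    [0,-0.05,0.16,0,0,0,1],
    [0,-0.1,0.24,0,0,0,1],
    [0,-0.14,0.32,0,0,0,1],
    [0,-0.18,0.4,0,0,0,1],
  ],
)

```text
t: 4.0
position: [525.6, -189.1, 134.7]
tcp_rot: [[0.001, 1.0, 0.0], [1.0, -0.001, 0.0], [0.0, 0.0, -1.0]]
wrist_force: [0.1, -0.0, 1.0]
gripper_width: 0.0
grip_force: 0.5
```

>>> servo_tool(
  targets=[
    [0,-0.04,0.07,0,0,0,1],
    [0,-0.07,0.12,0,0,0,1],
    [0,-0.1,0.16,0,0,0,1],
    [0,-0.12,0.2,0,0,0,1],
  ],
)

```text
t: 4.4
position: [507.9, -189.4, 105.0]
tcp_rot: [[0.001, 1.0, 0.0], [1.0, -0.001, -0.0], [-0.0, 0.0, -1.0]]
wrist_force: [0.9, 0.6, -0.2]
gripper_width: 0.1
grip_force: 0.3
```

>>> servo_tool(
  targets=[
    [-0.02,-0.02,0.03,0,0,0,1],
    [-0.03,-0.03,0.06,0,0,0,1],
    [-0.03,-0.03,0.075,0,0,0,1],
    [-0.03,-0.03,0.085,0,0,0,1],
    [-0.03,-0.03,0.085,0,0,0,1],
  ],
)

```text
t: 4.9
position: [503.5, -194.2, 93.6]
tcp_rot: [[0.001, 1.0, 0.0], [1.0, -0.001, 0.0], [0.0, 0.0, -1.0]]
wrist_force: [-12.7, 2.9, 27.7]
gripper_width: -0.3
grip_force: 13.7
```

```bash
python3 - <<'E'
from h import *
s=arm.snapshot("side");a=cv2.resize(s["pixels"][120:260,230:400],None,fx=4,fy=4,interpolation=cv2.INTER_CUBIC);a=cv2.convertScaleAbs(a,alpha=1.6)
cv2.imwrite("pics/side1.png",a);np.savez("side1",**s)
st=arm.state();print(st["position"],st["wrist_force"])
E
```

```text
[ 503.53877493 -194.25876638   93.64282214] [-11.85952708   1.69367275  27.52814719]
```

View pics/side1.png

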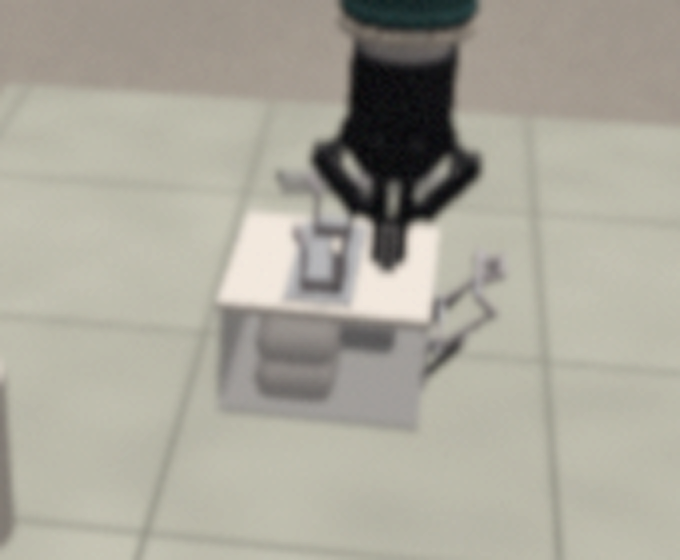

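The crop shows the lid lying flat on the box, the tool on it at (390,265), and the bail open on the right at (490,270).

>>> servo_tool(
  targets=[
    [0,0,-0.3,0,0,0,1],
    [0,0,-0.6,0,0,0,1],
    [0,0,-0.9,0,0,0,1],
    [0,0,-0.95,0,0,0,1],
    [0,0,-0.95,0,0,0,1],
  ],
)

```text
t: 5.45
position: [504.4, -193.8, 236.4]
tcp_rot: [[0.001, 1.0, 0.003], [1.0, -0.001, -0.0], [-0.0, 0.003, -1.0]]
wrist_force: [0.7, 0.2, -0.7]
gripper_width: 0.0
grip_force: 0.0
```

```bash
python3 - <<'E'
from h import *
s=arm.snapshot("wrist");np.savez("wrist1",**s);cv2.imwrite("pics/wrist1.png",cv2.convertScaleAbs(s["pixels"],alpha=1.5))
for n in ["lid","bail","bail_tab","clip_mid","jaw_nose"]:
    for d in arm.search_frame(n,"wrist")[:2]: print(n,round(d["confidence"],2),world(s,d["at"]).round(1))
print(np.round(np.linalg.inv(s["camera_from_world"]),3))
W=cloud(s).reshape(-1,3);W=W[~np.isnan(W[:,0])]
L=W[(abs(W[:,2]-94)<5)];print("lid",np.percentile(L,[1,99],axis=0).round(1),np.median(L[:,2]))
for sy,ss in ((-1,"plain"),(1,"jaw")):
    for z in (105,110,115,120,125,130,135,140,145):
        F=W[(abs(W[:,1]+195-sy*45)<14)&(abs(W[:,2]-z)<2.5)&(abs(W[:,0]-550)<60)]
        if len(F): print(ss,z,len(F),np.percentile(F,[3,50,97],axis=0)[:,:2].round(1).tolist())
T=W[(W[:,0]<460)&(W[:,2]>60)&(abs(W[:,1]+195)<60)]
if len(T):print("bail",len(T),T.min(0).round(),T.max(0).round(),T[T[:,0]<T[:,0].min()+8].mean(0))
E
```

```text
lid 0.85 [ 543.2 -184.7   96.2]
lid 0.59 [ 539.3 -184.9   93.8]
bail 0.62 [ 437.5 -193.1   94.3]
bail_tab 0.96 [ 435.7 -184.1   97.8]
clip_mid 0.69 [ 544.1 -180.9   98.2]
jaw_nose 0.79 [ 538.6 -147.9  131.8]
[[ 1.00000e+00  1.00000e-03 -0.00000e+00  5.04108e+02]
 [-0.00000e+00  9.54000e-01  3.01000e-01 -1.17015e+02]
 [ 1.00000e-03 -3.01000e-01  9.54000e-01  3.78062e+02]
 [ 0.00000e+00  0.00000e+00  0.00000e+00  1.00000e+00]]
lid [[ 435.1 -268.    91.4]
 [ 618.5 -120.    97.7]] 93.25276733780822
plain 105 449 [[533.0, -247.5], [548.4, -238.1], [559.3, -231.8]]
plain 110 112 [[533.3, -246.2], [550.4, -237.7], [561.1, -231.9]]
plain 115 49 [[533.4, -247.2], [559.3, -235.2], [561.7, -231.7]]
plain 120 48 [[533.6, -247.8], [559.4, -233.0], [562.2, -231.6]]
plain 125 48 [[533.7, -247.2], [559.4, -234.3], [562.1, -231.7]]
plain 130 111 [[533.5, -247.4], [559.6, -238.3], [562.0, -231.9]]
plain 135 225 [[530.9, -247.7], [561.5, -239.0], [565.4, -231.9]]
plain 140 281 [[525.6, -247.7], [565.5, -238.9], [570.7, -232.0]]
plain 145 42 [[526.2, -247.4], [568.1, -238.5], [569.2, -232.2]]
jaw 105 360 [[532.1, -157.8], [552.2, -149.4], [560.5, -139.1]]
jaw 110 159 [[531.9, -158.0], [553.0, -149.2], [560.9, -139.9]]
jaw 115 57 [[532.0, -157.9], [560.6, -149.0], [561.7, -141.7]]
jaw 120 91 [[531.7, -158.1], [535.7, -149.2], [561.1, -139.9]]
jaw 125 133 [[531.9, -158.0], [534.6, -149.6], [561.0, -140.0]]
jaw 130 378 [[532.6, -159.5], [540.2, -149.9], [562.0, -140.3]]
jaw 135 234 [[538.7, -157.9], [563.3, -150.2], [566.5, -142.5]]
jaw 140 221 [[565.6, -158.0], [568.2, -150.5], [572.1, -142.9]]
jaw 145 43 [[568.6, -157.8], [570.0, -148.4], [571.4, -143.1]]
bail 4645 [ 416. -239.   60.] [ 460. -147.  323.] [ 419.96911615 -192.51076591  103.22384485]
```

View pics/wrist1.png

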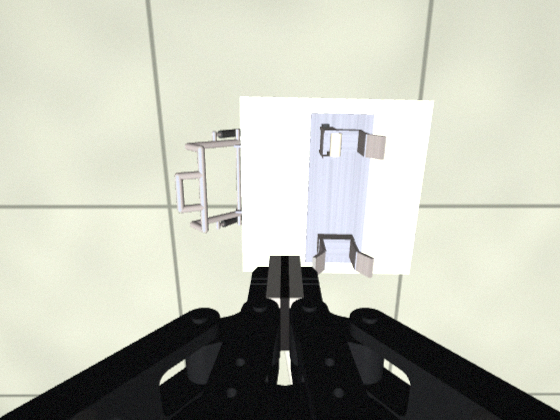

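The wrist view shows the open bail at (190,190), the flared forks at (345,140) (with the white jaw roller) and (340,255), and the lid shut. That puts clip_mid at about (548, -195, 118).

>>> servo_tool(
  targets=[
    [0,-0.3,0,0,0,0,1],
    [0,-0.6,0,0,0,0,1],
    [0,-0.8,0.3,0,0,0,1],
    [0,-0.8,0.6,0,0,0,1],
    [0,-0.8,0.93,0,0,0,1],
  ],
)

```text
t: 6.25
position: [383.2, -193.6, 94.5]
tcp_rot: [[0.001, 1.0, 0.002], [1.0, -0.001, -0.0], [-0.0, 0.002, -1.0]]
wrist_force: [2.3, 0.5, -0.1]
gripper_width: 0.4
grip_force: 0.0
```

>>> servo_tool(
  targets=[
    [0,0.1,0,0,0,0,1],
    [0,0.18,-0.04,0,0,0,1],
    [0,0.23,-0.06,0,0,0,1],
    [0,0.28,-0.073,0,0,0,1],
    [0,0.33,-0.08,0,0,0,1],
  ],
)

```text
t: 6.75
position: [434.4, -193.9, 108.8]
tcp_rot: [[0.001, 1.0, 0.002], [1.0, -0.001, -0.0], [-0.0, 0.002, -1.0]]
wrist_force: [-0.2, -0.4, 1.0]
gripper_width: 0.1
grip_force: 0.9
```

>>> servo_tool(
  targets=[
    [0,0.05,-0.005,0,0,0,1],
    [0,0.1,0,0,0,0,1],
    [0,0.14,0.005,0,0,0,1],
    [0,0.16,0.005,0,0,0,1],
    [0,0.16,0.005,0,0,0,1],
  ],
)

```text
t: 7.25
position: [457.4, -193.7, 106.7]
tcp_rot: [[0.001, 1.0, -0.0], [1.0, -0.001, -0.0], [-0.0, -0.0, -1.0]]
wrist_force: [-0.0, 0.4, -0.0]
gripper_width: -0.0
grip_force: 0.0
```

>>> servo_tool(
  targets=[
    [0,-0.05,0,0,0,0,1],
    [0,-0.05,-0.3,0,0,0,1],
    [0,-0.05,-0.6,0,0,0,0],
    [0,-0.05,-0.9,0,0,0,-0.5],
    [0,0,-1,0,0,0,-0.5],
  ],
)

```text
t: 7.75
position: [457.0, -194.7, 260.7]
tcp_rot: [[0.002, 1.0, 0.005], [1.0, -0.002, 0.0], [0.0, 0.005, -1.0]]
wrist_force: [0.2, 0.4, 0.1]
gripper_width: 43.2
grip_force: 0.0
```

```bash
python3 - <<'E'
from h import *
s=arm.snapshot("wrist");np.savez("wrist2",**s)
for n in ["bail","bail_tab"]:
    for d in arm.search_frame(n,"wrist")[:2]: print(n,round(d["confidence"],2),world(s,d["at"]).round(1))
W=cloud(s).reshape(-1,3);W=W[~np.isnan(W[:,0])]
T=W[(W[:,0]>400)&(W[:,0]<515)&(W[:,2]>99)&(W[:,2]<135)&(abs(W[:,1]+195)<50)]
print(len(T),np.percentile(T,[1,50,99],axis=0).round(1)); H=T[T[:,2]>111];print(len(H),H.mean(0))
L=W[(abs(W[:,0]-515)<8)&(abs(W[:,1]+195)<50)];print("lid z",np.median(L[:,2]))
# scrubber lateral detail from side0
E
```

```text
bail 0.78 [ 478.9 -197.6  101.1]
bail_tab 0.92 [ 473.  -189.7  100.5]
686 [[ 460.4 -230.5   99.1]
 [ 476.5 -189.3  101.5]
 [ 483.  -155.7  118.9]]
269 [ 476.69578173 -192.41495729  117.22920317]
lid z 324.4816351265041
```

The bail is shut: its tab measures (477, -192, 117). Next, the scrubber.

>>> servo_tool(
  targets=[
    [0.95,0.15,0,0,0,0,-0.5],
    [0.95,0.15,0,0,0,0,-0.5],
    [0.95,0.15,0,0,0,0,-0.5],
    [0.95,0.15,0,0,0,0,-0.5],
  ],
)

```text
t: 8.3
position: [479.3, -45.8, 255.2]
tcp_rot: [[-0.006, 1.0, -0.003], [1.0, 0.006, 0.001], [0.001, -0.003, -1.0]]
wrist_force: [-0.0, -0.6, -0.1]
gripper_width: 64.1
grip_force: 0.0
```

>>> servo_tool(
  targets=[
    [0.95,0.15,0,0,0,0,-0.5],
    [0.95,0.15,0,0,0,0,-0.5],
    [0.95,0.15,0,0,0,0,-0.5],
    [0.95,0.15,0,0,0,0,-0.5],
  ],
)

```text
t: 8.7
position: [501.6, 96.4, 255.0]
tcp_rot: [[-0.006, 1.0, -0.003], [1.0, 0.006, -0.0], [-0.0, -0.003, -1.0]]
wrist_force: [-1.4, -0.7, -0.5]
gripper_width: 64.3
grip_force: 0.0
```

>>> servo_tool(
  targets=[
    [0.85,0.12,0,0,0,-0.167,-0.5],
    [0.85,0.12,0,0,0,-0.167,-0.5],
    [0.85,0.12,0,0,0,-0.167,-0.5],
    [0.85,0.12,0.1,0,0,-0.167,-0.5],
    [0.85,0.12,0.1,0,0,-0.167,-0.5],
  ],
)

```text
t: 9.2
position: [519.2, 217.8, 238.9]
tcp_rot: [[-0.259, 0.966, -0.004], [0.966, 0.259, -0.003], [-0.002, -0.005, -1.0]]
wrist_force: [-0.4, -0.6, 0.2]
gripper_width: 64.2
grip_force: 0.0
```

```bash
python3 - <<'E'
from h import *
s=arm.snapshot("wrist");np.savez("wrist3",**s)
r=arm.search_frame("scrubber_mid","wrist")
for d in r[:1]: print(round(d["confidence"],2),world(s,d["at"]).round(1))
W=cloud(s).reshape(-1,3);W=W[~np.isnan(W[:,0])]
P=W[(W[:,2]>8)&(W[:,2]<50)&(abs(W[:,0]-510)<110)&(W[:,1]>90)&(W[:,1]<390)]
d=np.array([-.26,.966]);n=np.array([-d[1],d[0]])
t=P[:,:2]@d;w=P[:,:2]@n
for lo in np.arange(-60,300,10):
    k=(t>lo)&(t<lo+10)
    if k.sum()>5: print(lo,k.sum(),P[k].mean(0).round(1),np.percentile(P[k,2],95).round(1),np.percentile(w[k],[2,98]).round(1))
print(arm.state()["position"],np.round(arm.state()["tcp_rot"],3).tolist())
E
```

```text
0.75 [502.2 313.2  25.9]
-30 145 [547.6 122.6  23.5] 26.6 [-574.2 -547.9]
-20 210 [545.9 130.7  21.2] 26.1 [-574.  -549.1]
-10 138 [543.4 141.2  20.9] 23.4 [-570.7 -552.6]
0 147 [540.2 150.5  20.6] 23.4 [-570.6 -551.4]
10 154 [537.7 160.1  20.5] 23.2 [-570.5 -551.5]
20 157 [534.8 169.9  20.7] 23.4 [-570.3 -551.5]
30 154 [532.4 179.7  20.5] 23.3 [-570.3 -551.6]
40 169 [530.5 189.3  20.4] 23.3 [-571.4 -551.6]
50 167 [527.5 198.9  20.6] 23.6 [-571.2 -551.7]
60 174 [525.1 208.5  20.8] 23.5 [-571.1 -551.7]
70 177 [522.4 218.2  20.8] 23.7 [-571.  -551.8]
80 180 [519.7 227.8  20.7] 23.5 [-570.8 -551.8]
90 183 [517.2 237.5  21. ] 23.7 [-570.7 -551.9]
100 181 [514.5 247.1  21. ] 23.8 [-570.6 -551.9]
110 195 [512.1 256.9  20.9] 23.7 [-571.6 -552. ]
120 200 [509.8 266.5  20.8] 23.6 [-571.5 -552. ]
130 217 [507.1 276.3  20.9] 23.6 [-571.3 -552.1]
140 200 [504.5 285.9  21. ] 23.9 [-571.2 -552.1]
150 571 [501.7 296.9  24.9] 27.6 [-597.8 -525.3]
160 906 [499.4 305.1  27. ] 28.4 [-599.6 -523.7]
170 954 [497.3 315.   27.2] 28.4 [-599.9 -524. ]
180 959 [493.8 324.5  27.1] 28.6 [-599.6 -523.3]
190 1012 [491.8 334.3  27.2] 28.6 [-599.9 -523.7]
200 1013 [489.3 344.1  27.2] 28.6 [-599.7 -524. ]
210 1044 [486.4 353.6  27.3] 28.6 [-600.1 -523.6]
220 337 [484.7 360.1  26.3] 28.0 [-599.  -525.3]
[520.20706894 217.21489771 241.14714372] [[-0.257, 0.966, -0.001], [0.966, 0.257, -0.001], [-0.001, -0.002, -1.0]]
```

>>> servo_tool(
  targets=[
    [0.05,0.018,0.3,0,0,0,-0.5],
    [0.05,0.018,0.6,0,0,0,-0.5],
    [0.05,0.018,0.9,0,0,0,-0.5],
    [0.05,0.018,0.9,0,0,0,-0.5],
    [0.05,0.018,0.9,0,0,0,-0.5],
  ],
)

```text
t: 9.8
position: [521.7, 225.9, 108.0]
tcp_rot: [[-0.257, 0.966, -0.0], [0.966, 0.257, -0.001], [-0.001, -0.0, -1.0]]
wrist_force: [0.6, 0.3, 1.9]
gripper_width: 64.1
grip_force: 0.0
```

>>> servo_tool(
  targets=[
    [0,0,0.2,0,0,0,-0.5],
    [0,0,0.4,0,0,0,-0.5],
    [0,0,0.55,0,0,0,-0.5],
    [0,0,0.6,0,0,0,-0.5],
    [0,0,0.6,0,0,0,-0.5],
  ],
)

```text
t: 10.3
position: [522.1, 226.8, 18.3]
tcp_rot: [[-0.258, 0.966, 0.001], [0.966, 0.258, 0.001], [0.0, 0.001, -1.0]]
wrist_force: [0.3, 0.2, -0.4]
gripper_width: 64.0
grip_force: 0.0
```

>>> servo_tool(
  targets=[
    [-0.01,-0.01,0.05,0,0,0,-0.3],
    [-0.01,-0.01,0.09,0,0,0,0],
    [-0.01,-0.01,0.09,0,0,0,0.3],
    [-0.01,-0.01,0.09,0,0,0,0.7],
    [-0.01,-0.01,0.09,0,0,0,1],
  ],
  force=110,
)

```text
t: 10.8
position: [520.3, 224.9, 4.0]
tcp_rot: [[-0.258, 0.966, 0.0], [0.966, 0.258, 0.0], [0.0, 0.0, -1.0]]
wrist_force: [-2.9, -1.2, 7.7]
gripper_width: 16.2
grip_force: 107.5
```

>>> servo_tool(
  targets=[
    [0,0,0,0,0,0,1],
    [0,0,0,0,0,0,1],
    [0,0,0,0,0,0,1],
    [0,0,0,0,0,0,1],
  ],
)

```text
t: 11.2
position: [520.3, 224.9, 4.0]
tcp_rot: [[-0.258, 0.966, 0.0], [0.966, 0.258, 0.0], [0.0, 0.0, -1.0]]
wrist_force: [-1.7, -0.5, 6.8]
gripper_width: 16.2
grip_force: 107.5
```

>>> servo_tool(
  targets=[
    [0,0,-0.05,0,0,0,1],
    [0,0,-0.15,0,0,0,1],
    [0,0,-0.3,0,0,0,1],
    [0,0,-0.5,0,0,0,1],
    [0,0,-0.5,0,0,0,1],
  ],
)

```text
t: 11.7
position: [522.1, 225.6, 82.8]
tcp_rot: [[-0.258, 0.966, 0.005], [0.966, 0.258, 0.003], [0.001, 0.006, -1.0]]
wrist_force: [0.5, 0.6, -1.6]
gripper_width: 16.4
grip_force: 107.9
```

```bash
python3 - <<'E'
from h import *
s=arm.snapshot("side");np.savez("side2",**s)
st=arm.state();print(st["position"],st["wrist_force"],st["moment"],st["gripper_width"])
W=cloud(s);x0=st["position"]
K=s["mtx"];p=s["camera_from_world"]@np.append(x0,1);u=int(K[0,0]*p[0]/-p[2]+K[0,2]);v=int(K[1,2]-K[1,1]*p[1]/-p[2]);print(u,v)
c=s["pixels"][max(v-90,0):v+90,max(u-110,0):u+110];cv2.imwrite("pics/side2.png",cv2.convertScaleAbs(cv2.resize(c,None,fx=3.3,fy=3.3,interpolation=cv2.INTER_CUBIC),alpha=1.7))
E
```

```text
[521.23092048 225.42091909  80.91143907] [ 0.84985457 -0.81285697 -2.52387969] [-0.02427047 -0.03971166  0.04731821] 16.60194685641165
307 281
```

View pics/side2.png

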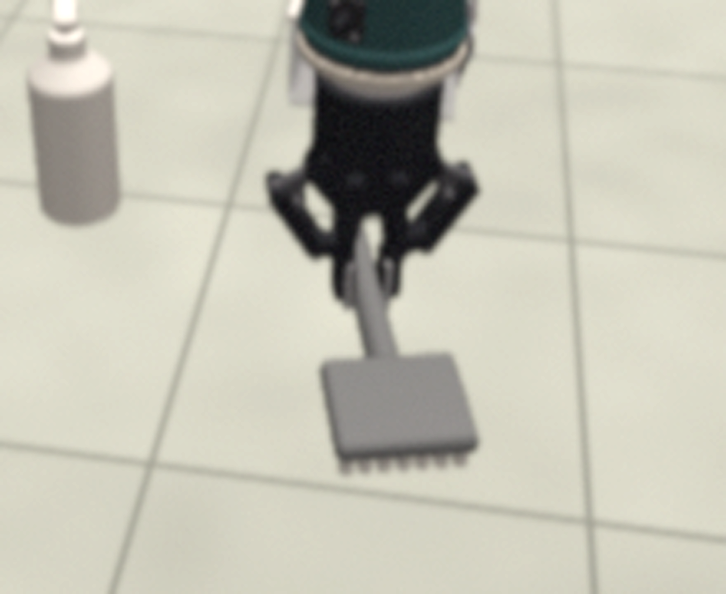

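The side crop shows the scrubber held level, head at (400,400) toward +y. Taking it to the clip.

>>> servo_tool(
  targets=[
    [0,0,-0.3,0,0,0,1],
    [0,0,-0.6,0,0,0,1],
    [0,0,-0.9,0,0,0,1],
    [0,0,-1,0,0,0,1],
  ],
)

```text
t: 12.15
position: [521.2, 225.1, 232.5]
tcp_rot: [[-0.258, 0.966, 0.004], [0.966, 0.258, 0.002], [0.001, 0.004, -1.0]]
wrist_force: [0.4, 0.0, -1.7]
gripper_width: 16.3
grip_force: 108.0
```

>>> servo_tool(
  targets=[
    [-0.22,-0.043,0,0,0,0.043,1],
    [-0.44,-0.087,0,0,0,0.086,1],
    [-0.66,-0.13,0,0,0,0.129,1],
    [-0.885,-0.174,0,0,0,0.172,1],
  ],
)

```text
t: 12.55
position: [528.8, 88.6, 228.1]
tcp_rot: [[0.011, 1.0, -0.001], [1.0, -0.011, -0.0], [-0.0, -0.001, -1.0]]
wrist_force: [0.8, 0.5, -2.3]
gripper_width: 16.4
grip_force: 108.1
```

>>> servo_tool(
  targets=[
    [-0.23,0.01,0,0,0,0,1],
    [-0.46,0.02,0,0,0,0,1],
    [-0.69,0.03,0,0,0,0,1],
    [-0.9,0.04,0,0,0,0,1],
  ],
)

```text
t: 12.95
position: [533.5, -46.8, 228.1]
tcp_rot: [[0.009, 1.0, -0.001], [1.0, -0.009, -0.0], [-0.0, -0.001, -1.0]]
wrist_force: [0.3, 1.2, -1.7]
gripper_width: 16.4
grip_force: 108.1
```

>>> servo_tool(
  targets=[
    [-0.23,0.01,0,0,0,0,1],
    [-0.46,0.02,0,0,0,0,1],
    [-0.69,0.03,0,0,0,0,1],
    [-0.9,0.04,0,0,0,0,1],
    [-0.9,0.04,0,0,0,0,1],
  ],
)

```text
t: 13.45
position: [537.8, -184.7, 228.2]
tcp_rot: [[0.014, 1.0, -0.001], [1.0, -0.014, -0.002], [-0.002, -0.001, -1.0]]
wrist_force: [-0.2, 0.9, -1.2]
gripper_width: 16.8
grip_force: 108.0
```

```bash
python3 - <<'E'
from h import *
s=arm.snapshot("wrist");np.savez("wrist4",**s);st=arm.state();p=st["position"];R=st["tcp_rot"];print(p,np.round(R,3).tolist(),st["gripper_width"])
W=cloud(s).reshape(-1,3);W=W[~np.isnan(W[:,0])]
T=(W-p)@R   # tool coords
m=(abs(T[:,1])<50)&(T[:,2]>-35)&(T[:,2]<25)&(abs(T[:,0])<160)
T=T[m]
for lo in range(-120,160,10):
    k=(T[:,0]>lo)&(T[:,0]<lo+10)
    if k.sum()>5: print(lo,k.sum(),"y",np.percentile(T[k,1],[2,50,98]).round(1),"ztop",np.percentile(T[k,2],[3,50]).round(1))
for sy,ss in ((-1,"plain"),(1,"jaw")):
    for z in (120,125,130,135,140):
        F=W[(abs(W[:,1]+195-sy*45)<10)&(abs(W[:,2]-z)<2.5)&(abs(W[:,0]-550)<60)]
        if len(F): print(ss,z,len(F),np.percentile(F[:,0],[3,50,97]).round(1).tolist())
cv2.imwrite("pics/wrist4.png",cv2.convertScaleAbs(s["pixels"],alpha=1.5))
E
```

```text
[ 538.10885919 -182.32313399  227.95812879] [[0.012, 1.0, -0.001], [1.0, -0.012, -0.001], [-0.001, -0.001, -1.0]] 16.422543370324703
-60 11 y [-10.6 -10.    9.1] ztop [-12.9 -11.9]
-50 624 y [-10.4  -0.8   8.8] ztop [-19.6 -17.6]
-40 805 y [-10.1  -0.7   8.6] ztop [-19.6 -17.9]
-30 805 y [-9.4 -0.3  8. ] ztop [-19.7 -17.9]
-20 868 y [-8.7 -0.7  7.7] ztop [-24.5 -18.2]
-10 990 y [-8.6 -0.7  7.7] ztop [-33.4 -18.4]
0 3237 y [-21.4  -0.6  20.4] ztop [-33.5 -18.8]
10 1100 y [-9.7 -0.3  8.7] ztop [-19.7 -17.8]
20 1187 y [-9.7 -0.2  8.9] ztop [-19.7 -17.9]
30 1273 y [-9.6 -0.2  9. ] ztop [-19.9 -17.8]
40 1353 y [-9.4 -0.2  9. ] ztop [-19.8 -17.8]
50 1463 y [-9.6 -0.2  9.1] ztop [-19.8 -17.8]
60 1645 y [-9.3  0.5 23.9] ztop [-19.8 -17.9]
70 7422 y [-36.7   0.2  36.8] ztop [-24.2 -22.7]
80 8247 y [-37.1   0.2  37.2] ztop [-24.3 -23. ]
90 8989 y [-37.    0.2  37.2] ztop [-24.3 -23. ]
100 2027 y [-37.3  -0.1  37.5] ztop [-24.2 -23. ]
jaw 120 15 [560.5, 560.6, 562.9]
jaw 125 24 [560.6, 560.8, 562.9]
jaw 130 63 [560.7, 561.5, 563.0]
jaw 135 146 [562.0, 563.9, 565.8]
jaw 140 224 [565.6, 568.4, 572.3]
```

View pics/wrist4.png

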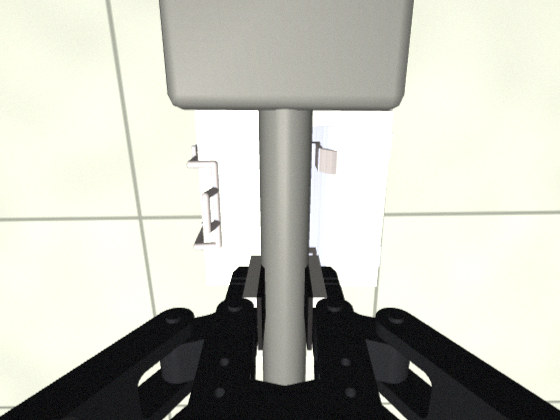

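The wrist view shows the handle along the clip, axis 9.8 mm above the TCP and level, with the head at (285,50) beyond the lid. The jaw fork shows at (325,155).

>>> servo_tool(
  targets=[
    [0.023,0.07,0.1,0,0,0,1],
    [0.023,0.07,0.3,0,0,0,1],
    [0.023,0.07,0.45,0,0,0,1],
    [0.023,0.07,0.52,0,0,0,1],
    [0.023,0.07,0.52,0,0,0,1],
  ],
)

```text
t: 14.0
position: [548.9, -176.1, 149.3]
tcp_rot: [[0.008, 1.0, -0.002], [1.0, -0.008, 0.0], [0.0, -0.002, -1.0]]
wrist_force: [0.2, 0.4, -0.6]
gripper_width: 16.5
grip_force: 108.0
```

>>> servo_tool(
  targets=[
    [0,0,0.04,0,0,0,1],
    [0,0,0.08,0,0,0,1],
    [0,0,0.1,0,0,0,1],
    [0,0,0.12,0,0,0,1],
    [0,0,0.12,0,0,0,1],
  ],
)

```text
t: 14.5
position: [549.4, -176.9, 132.1]
tcp_rot: [[0.009, 1.0, -0.0], [1.0, -0.009, -0.0], [-0.0, -0.0, -1.0]]
wrist_force: [-0.4, 0.7, -2.2]
gripper_width: 16.3
grip_force: 108.0
```

>>> servo_tool(
  targets=[
    [-0.012,0,0.015,0,0,0,1],
    [-0.012,0,0.03,0,0,0,1],
    [-0.012,0,0.045,0,0,0,1],
    [-0.012,0,0.06,0,0,0,1],
    [-0.012,0,0.06,0,0,0,1],
  ],
)

```text
t: 15.0
position: [549.6, -178.8, 123.1]
tcp_rot: [[0.009, 1.0, 0.0], [1.0, -0.009, -0.0], [-0.0, 0.0, -1.0]]
wrist_force: [4.8, -0.4, -1.6]
gripper_width: 16.4
grip_force: 108.3
```

>>> servo_tool(
  targets=[
    [0,0,0.015,0,0,0,1],
    [0,0,0.03,0,0,0,1],
    [0,0,0.04,0,0,0,1],
    [0,0,0.05,0,0,0,1],
    [0,0,0.05,0,0,0,1],
  ],
)

```text
t: 15.5
position: [549.4, -178.8, 115.4]
tcp_rot: [[0.009, 1.0, -0.0], [1.0, -0.009, -0.0], [-0.0, -0.0, -1.0]]
wrist_force: [4.9, -1.3, -4.5]
gripper_width: 16.2
grip_force: 108.1
```

>>> servo_tool(
  targets=[
    [0,0,0.015,0,0,0,1],
    [0,0,0.03,0,0,0,1],
    [0,0,0.04,0,0,0,1],
    [0,0,0.05,0,0,0,1],
    [0,0,0.05,0,0,0,1],
  ],
)

```text
t: 16.0
position: [549.0, -178.6, 108.1]
tcp_rot: [[0.009, 1.0, -0.001], [1.0, -0.009, 0.0], [0.0, -0.001, -1.0]]
wrist_force: [-0.1, 0.8, -1.4]
gripper_width: 16.4
grip_force: 108.0
```

```bash
python3 - <<'E'
from h import *
st=arm.state();p=st["position"];R=st["tcp_rot"];print(p,st["wrist_force"],st["moment"])
for c in ("wrist","side"):
    s=arm.snapshot(c)
    np.savez(c+"5",**s)
    for d in arm.search_frame("jaw_nose",c)[:1]: print(c,d["confidence"],world(s,d["at"]).round(1))
    W=cloud(s).reshape(-1,3);W=W[~np.isnan(W[:,0])]
    for y in range(-300,-30,15):
        k=(abs(W[:,1]-y)<4)&(abs(W[:,0]-549)<9)&(W[:,2]>105)&(W[:,2]<170)
        if k.sum()>5: print(c,y,k.sum(),np.percentile(W[k,2],[50,90]).round(1),np.percentile(W[k,0],[3,97]).round(1))
    if c=="wrist": img=s["pixels"][0:300,130:430]
cv2.imwrite("pics/wrist5.png",cv2.convertScaleAbs(cv2.resize(img,None,fx=2,fy=2,interpolation=cv2.INTER_CUBIC),alpha=1.5))
E
```

```text
[ 549.01792113 -178.61908361  108.13321085] [-0.12468386  0.81668326 -1.35886896] [-0.01516161  0.02547349  0.04945442]
wrist 0.71 [ 541.3 -147.5  133.1]
wrist -225 240 [125.1 126.9] [540.1 557.9]
wrist -210 600 [125.9 127.2] [540.5 557.3]
wrist -195 639 [125.9 127.1] [540.8 556.6]
wrist -180 916 [126.5 143.3] [540.5 557.5]
wrist -165 914 [126.2 132.8] [540.3 557.7]
wrist -150 949 [126.8 132.1] [540.6 557.5]
wrist -135 974 [125.9 127.3] [540.7 557.3]
wrist -120 1102 [125.9 127.3] [540.8 557.5]
wrist -105 1277 [129.4 131.1] [540.6 557.4]
wrist -90 1582 [131.1 132. ] [540.6 557.5]
wrist -75 1054 [131.1 132. ] [540.5 557.4]
side -225 6 [125.5 126.5] [545.7 556.7]
side -195 7 [124.6 127.1] [545.7 557.3]
side -180 7 [126.7 142.8] [545.6 557.5]
side -165 8 [127.3 135.8] [540.7 553.8]
side -135 13 [125.  128.9] [540.4 554.4]
side -120 9 [125.6 126.5] [542.5 556.1]
side -90 9 [130.1 130.6] [540.2 556.2]
side -75 10 [130.1 130.8] [542.5 557.1]
side -60 11 [130.1 131.3] [540.5 556.7]
side -45 10 [129.5 131.2] [544.3 557.3]
```

View pics/wrist5.png

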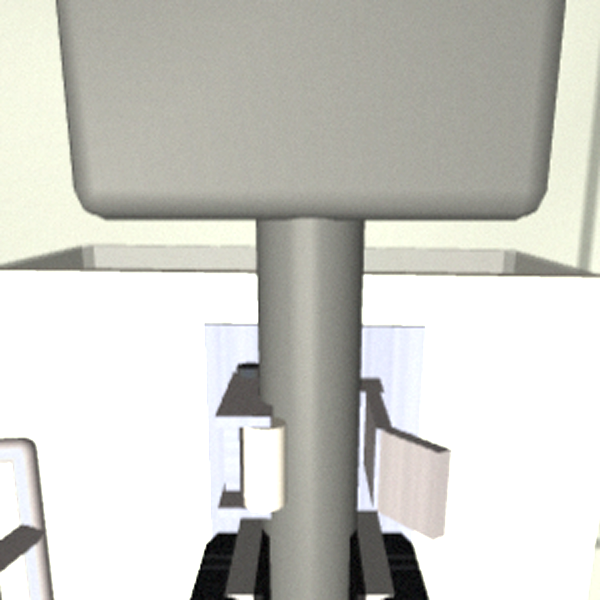

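The roller at (263,470) overlaps the handle, so the jaw has sprung over it, and the handle top at about 127 mm means the axis is at its seat. A small press will confirm contact before I release.

>>> servo_tool(
  targets=[
    [0,0,0.007,0,0,0,1],
    [0,0,0.014,0,0,0,1],
    [0,0,0.014,0,0,0,1],
  ],
)

```text
t: 16.5
position: [549.6, -178.6, 107.5]
tcp_rot: [[0.009, 1.0, 0.001], [1.0, -0.009, 0.001], [0.001, 0.001, -1.0]]
wrist_force: [-10.3, 4.4, 25.8]
gripper_width: 16.1
grip_force: 111.6
```

>>> servo_tool(
  targets=[
    [0,0,-0.01,0,0,0,1],
    [0,0,-0.01,0,0,0,0.3],
    [0,0,-0.01,0,0,0,0],
    [0,0,-0.01,0,0,0,0],
    [0,0,-0.01,0,0,0,0],
  ],
)

```text
t: 17.0
position: [549.4, -178.7, 107.6]
tcp_rot: [[0.009, 1.0, -0.0], [1.0, -0.009, -0.0], [-0.0, -0.0, -1.0]]
wrist_force: [-0.2, -0.8, 0.1]
gripper_width: 42.6
grip_force: 0.0
```

>>> servo_tool(
  targets=[
    [0,0,-0.05,0,0,0,0],
    [0,0,-0.2,0,0,0,0],
    [0,0,-0.5,0,0,0,0],
    [0,0,-0.8,0,0,0,0],
    [0,0,-0.9,0,0,0,0],
  ],
)

```text
t: 17.5
position: [550.6, -179.5, 247.5]
tcp_rot: [[0.009, 1.0, 0.005], [1.0, -0.009, -0.001], [-0.001, 0.005, -1.0]]
wrist_force: [0.5, -0.8, -0.6]
gripper_width: 42.7
grip_force: 0.0
```

```bash
python3 - <<'E'
from h import *
s=arm.snapshot("wrist");st=arm.state();print(st["t"],st["position"],st["gripper_width"],st["wrist_force"])
for n in ("jaw_nose","bail_tab"):
    for d in arm.search_frame(n,"wrist")[:1]: print(n,d["confidence"],world(s,d["at"]).round(1))
W=cloud(s).reshape(-1,3);W=W[~np.isnan(W[:,0])]
for y in range(-300,-60,15):
    k=(abs(W[:,1]-y)<4)&(abs(W[:,0]-549)<9)&(W[:,2]>105)&(W[:,2]<150)
    if k.sum()>5: print(y,k.sum(),np.percentile(W[k,2],[50,90]).round(1))
T=W[(W[:,0]>400)&(W[:,0]<510)&(W[:,2]>99)&(W[:,2]<135)&(abs(W[:,1]+195)<50)];print("bail",T[T[:,2]>111].mean(0))
cv2.imwrite("pics/wrist6.png",cv2.convertScaleAbs(s["pixels"],alpha=1.5))
E
```

```text
17.55 [ 550.830692   -179.44836484  247.86914019] 42.48701415760379 [ 1.21613487 -0.63849844  2.18723175]
jaw_nose 0.93 [ 539.1 -148.8  136.5]
bail_tab 0.95 [ 476.7 -190.   101.2]
-285 141 [129.5 130.7]
-270 159 [125.6 126.9]
-255 172 [125.9 126.9]
-240 177 [125.5 126.9]
-225 189 [125.6 126.8]
-210 201 [125.7 127.2]
-195 206 [125.9 127.1]
-180 219 [125.7 127.2]
-165 230 [125.8 127.2]
-150 251 [126.7 132.2]
-135 259 [125.8 127.4]
-120 275 [125.9 127.3]
-105 271 [129.3 131.2]
-90 310 [131.1 132. ]
-75 335 [131.1 132. ]
bail [ 477.61464432 -192.46176835  116.96685849]
```

View pics/wrist6.png

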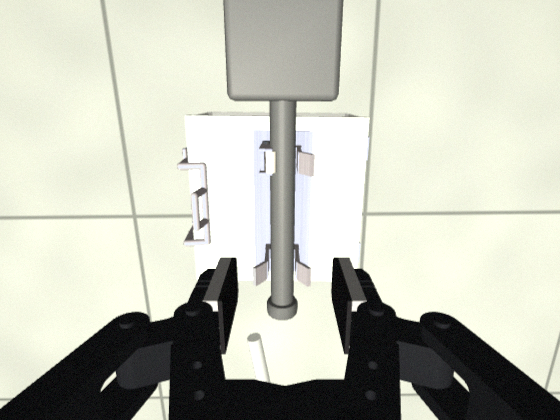

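The view shows the handle level in both forks at (283,160) and (283,265), the jaw roller closed over it at (270,160), and the bail over the lid at (200,195). The arm is clear of everything.

```bash
python3 -c "
from station import arm
print(arm.job_done())"
```

```text
the job is handed in; nothing more can be done
None
```

I shut the lid, snapped the bail over it and clipped the scrubber fully home with the jaw closed over it, then handed the job in at about 17.6 s of the 67 s allowed; the judge's result was not reported back.

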